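# Function-test the stop button of a tube roller mixer

## Task

Do the daily check of the mixer's stop button: with the fingertips, press the winged mushroom button straight in until it latches and stays in by itself when you let go, then push one of its wings round clockwise (seen from above) until the button springs back out, and leave it out and free to turn back. Only push it, never grip it, and be gentle with it. Leave the round start button, the tubes, the rack and the jar alone.

Things in the scene. Friction and masses are not known exactly. Their poses are not given: they have to be found in the camera images.
- mixer: Tube roller mixer, cream, 280 (x) x 340 (y) x 96 mm, fixed on the bench. Origin: centre of its underside; its x points from control deck to rollers. Deck: x -140 to -30 mm, flat white top 75 mm above the bench. Four rubber rollers (tops 88 mm above the bench) lie along y from x 0 to 132 mm between end cheeks 96 mm high.
- stop_base: Bare aluminium round collar of the stop button, 54 mm across and 8 mm high, fixed on the deck at x = -75 mm and y = +85 or -85 mm of the mixer (the start button has the other place). Origin: on the button's axis, on the deck's top surface (75 mm above the bench). Carries the button.
- stop_top (a point): Top centre of the black mushroom stop button, on its axis, 38 mm above the deck when out, 31.5 mm when latched; it moves and turns with the button. Domed round cap 42 mm across with two opposite wings along this point's own +y and -y, which at rest lie within 30 degrees of the mixer's y. Cap and wings' undersides are 18 mm below this point.
- wing_end (a point): Outer end of the wing on stop_top's +y side, at the wing's mid height, 42 mm from the button's axis, 11 mm below stop_top; moves with the button. Each wing is straight, 12 mm wide, 14 mm high, and reaches from the cap out to 42 mm from the axis; the other is its mirror image. Turning moves them 12 mm or more above the deck, over the 8 mm collar.
- stop_plunger (a joint): How far the stop button is pressed in, m: 0 out, straight down, end stop 0.008. A spring of 2.4 N rising to about 5 N pushes it out; pressing it past 0.0065 takes up to about 7 N in all, then it snaps and stays latched at about 0.0065 when let go. Only turning frees it.
- stop_head (a joint): Turn of the stop button, rad: 0 at rest, grows clockwise seen from above, end stop 1.1. A light spring (0.015 to 0.07 N m) turns it back to 0 when let go. If latched, it is freed at about 0.5 rad and springs out by itself.
- start_top (a point): Top centre of the round flat black start button, 38 mm across, no wings, 22 mm above the deck, in an aluminium collar 54 mm across. Not to be pressed.
- start (a joint): How far the start button is pressed, m: 0 out, 0.006 fully in.
- tube0: Loose capped blood tube, 16 mm across, 100 mm long, lying along the mixer's y between the rollers nearest the deck. Origin: its middle, on its axis.
- tube1: Like tube0, between the rollers farthest from the deck.
- rack: Loose white tube rack 150 x 66 mm, 45 mm high, with capped tubes up to 91 mm high, standing on the bench at one side of the mixer. Origin: centre of its underside.
- jar: Loose specimen jar 60 mm across, 75 mm high, standing on the bench at the other side of the mixer. Origin: centre of its underside.

How it is judged:
On the way, in this order (a step that is already met when the one before it is completed fails the run):
1. the stop button is latched in and stays in with nothing touching it (value of joint stop_plunger above 0.005 m and contact force between each of the fingers, the arm and stop_base below 0.2 N), for 0.2 s.
2. the stop button has been twisted free and has sprung back out (value of joint stop_plunger below 0.0015 m), for 0.1 s.
At the end, for the whole second after the job is handed in: the stop button is fully out again (within 1.5 mm) and turned back (within 0.12 rad), after having stayed latched in by itself; the start button is not pressed; tubes, rack and jar are within 20 mm of where they stood (value of joint each of stop_plunger, start below 0.0015 m and value of joint stop_head below 0.12 rad and distance of each of tube0, tube1, rack, jar from where it was at the start of the episode below 0.02 m); the robot touches nothing.
It fails at once if the start button is pressed (more than 2 mm) (value of joint start above 0.002 m).
It fails at once if the stop button is gripped or hammered (more than 35 N on it) (contact force between the fingers and stop_base above 35 N).
It fails at once if a tube, the rack or the jar is lifted, carried or pushed away (more than 20 mm) (distance of any of tube0, tube1, rack, jar from where it was at the start of the episode above 0.02 m).
It also fails if it takes over 48 s, if anything falls off the work surface, if the arm or the gripper's body presses on something with over 40 N, if the wrist force passes 120 N, or if a joint passes its speed limit or range.

## Robot

A 7-joint arm with a two-finger parallel gripper is mounted at the origin on the work surface. World frame = base frame: x ahead of the robot, y to its left, z up, the work surface at z = 0. Lengths are in m, angles in rad, forces in N, time in s.
With the tool pointing down it reaches from about 0.425 to 1.025 m from the base axis. Payload 3.6 kg.
Tool frame: the origin (TCP) lies where the fingers leave the gripper's body, on its centre line; the fingertips stand 73 mm ahead of it and the grasp point (between the pads) lies 54 mm ahead of it; z points along the fingers, y is the direction in which the jaws open and shut (so a half turn about z gives the same grasp; the last joint's range is limited). The gripper opens to 85 mm and grips with 20 to 120 N. Pads are 22 mm wide; open, the fingers measure 114 mm over their backs; the gripper's body (76 mm by 85 mm) begins 54 mm behind the grasp point. The pads swing forward as they close: fully open they stand 13 mm farther back than shut.
Start: joints at [1.165, 0.591, 0.048, 1.609, -0.033, 0.943, -0.034], TCP at [0.222, -0.69, 0.304] pointing down, gripper open.
Joint ranges: [-2.69, 2.69], [-0.47, 2.24], [-1.27, 1.36], [0.19, 2.51], [-1.53, 4.68], [0.08, 2.07], [-3.09, 3.09]. Speed limits (rad/s): [2.57, 2.57, 3.14, 3.14, 3.14, 3.14, 3.14].

## Interface

Orientations are given as a unit quaternion [x, y, z, w].
In Python, from rig import bot gives the robot as it stands. Calls block until the motion is done:
- bot.goto(position, orientation): joint-space move of the TCP to a pose.
- bot.line_to(position, frame=None, feed=0.15, f_stop=None): straight line of the TCP; frame=None keeps the orientation; feed is the mean speed in m/s. With f_stop (N) it stops when the force on the tool has changed by that much, and returns True; else False.
- bot.goto_joints(angles): joint-space move.
- bot.gripper_to(opening, squeeze=None): opening from 0.0 (shut) to 1.0 (fully open); squeeze is the grip in N (None keeps the last); returns when the fingers have stopped.
- bot.pause(seconds).
- bot.inverse_kinematics(position, orientation): joint angles nearest the present ones, or None.
- bot.observe(): the state.
- bot.read_camera(name): name is "scene" or "top" or "wrist"; returns a dict with "color" (420x560x3 uint8, blue, green, red), "z_map" (420x560 float32, m along the optical axis (not along the pixel's ray), 0 where there is no reading), "camera_matrix" (3x3 intrinsics, pixels), "extrinsics" (4x4, takes a point from camera to world coordinates). Camera axes: x right, y up, looking along -z (the intrinsics and any distortion apply to the point x, -y, -z); pixel columns grow to the right and rows downward; lengths in m; the calibration is good to about 2 mm. A picture is of the moment at which its call begins.
A pose or a line that the arm cannot do raises bot.Unreachable and nothing moves.
- bot.hand_in(): hands the job in, once; it reports no verdict.
The state is a dict: "time_s": time; "qpos": joint angles; "dq": joint speeds; "joint_efforts": joint torques, N m; "ee_pos": TCP position; "tool_rot": TCP orientation; "ft_force": force on the tool from outside, world axes, zero at the start; "ft_torque": the same for the moment, N m; "opening": opening from 0.0 (shut) to 1.0 (fully open).
Only numpy, scipy, OpenCV 4.12 (cv2) and the standard library are available. Lean on these libraries where they do the work, as an engineer would, in place of code of your own. Each camera call takes 0.05 s, during which the arm holds its last target.

## Working session

There is one attempt and no reset: what is moved stays moved. The work goes in short steps, each a Python script; the robot and the scene stay as the last script left them, time stands still between calls to the robot, and variables do not carry over. Pictures are saved under pics/ and viewed, and the job is handed in when it is done.

```bash
ls; mkdir -p pics; python3 - <<'E'
from rig import bot
import cv2,numpy as np
for n in("scene","top","wrist"):
    r=bot.read_camera(n); cv2.imwrite(f"pics/{n}0.png",r["color"]); np.savez(f"{n}0.npz",**r)
    print(n,r["camera_matrix"].tolist(),np.round(r["extrinsics"],4).tolist(),[k for k in r])
o=bot.observe();print({k:np.round(v,3).tolist() for k,v in o.items()})
E
```

```text
pics
scene [[472.6428816842445, 0.0, 282.4244587436185], [0.0, 472.6428816842445, 206.29530393475972], [0.0, 0.0, 1.0]] [[-0.2673, -0.6133, 0.7432, 1.4169], [0.9636, -0.1621, 0.2128, 0.2953], [-0.01, 0.7731, 0.6343, 0.7843], [0.0, 0.0, 0.0, 1.0]] ['color', 'z_map', 'camera_matrix', 'extrinsics']
top [[506.63082999743256, 0.0, 278.5284536140147], [0.0, 506.63082999743256, 220.07490945040783], [0.0, 0.0, 1.0]] [[0.0187, 0.9872, -0.1584, 0.433], [-0.9998, 0.018, -0.0058, 0.0657], [-0.0029, 0.1585, 0.9874, 1.2302], [0.0, 0.0, 0.0, 1.0]] ['color', 'z_map', 'camera_matrix', 'extrinsics']
wrist [[365.1097505588878, 0.0, 280.0853313067275], [0.0, 365.1097505588878, 213.57380972336003], [0.0, 0.0, 1.0]] [[0.3069, 0.8985, 0.314, 0.3026], [-0.9517, 0.2903, 0.0994, -0.6639], [-0.0019, -0.3294, 0.9442, 0.3721], [0.0, 0.0, 0.0, 1.0]] ['color', 'z_map', 'camera_matrix', 'extrinsics']
{'time_s': 0.15, 'qpos': [1.166, 0.592, 0.048, 1.61, -0.033, 0.943, -0.034], 'dq': [0.001, -0.002, 0.001, -0.003, -0.0, -0.001, 0.0], 'joint_efforts': [0.003, -54.925, 1.549, -19.845, 0.01, 0.006, 0.0], 'ee_pos': [0.222, -0.69, 0.303], 'tool_rot': [0.988, 0.155, -0.0, -0.001], 'ft_force': [0.191, -0.333, 0.439], 'ft_torque': [0.004, 0.02, -0.025], 'opening': 1.001}
```

View pics/scene0.png

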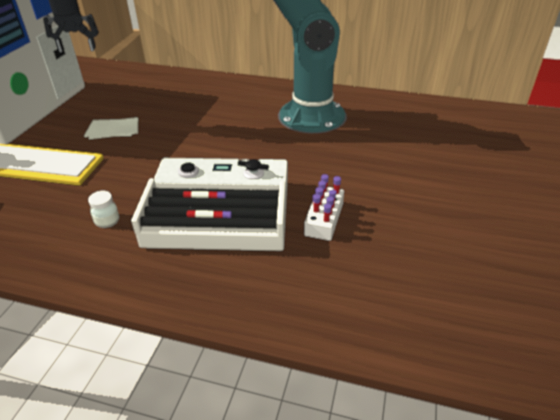

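View pics/top0.png

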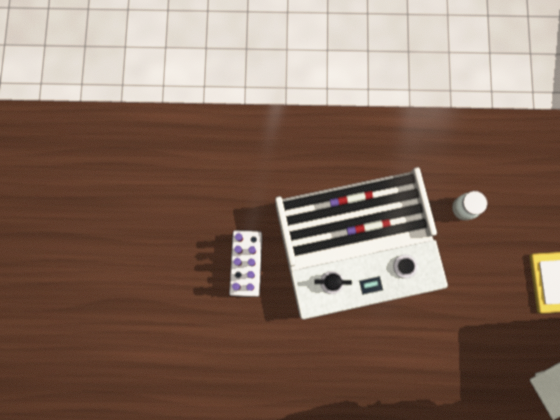

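The scene view shows the stop button at about (252,165), the start button at (188,169), the jar at (103,209) and the rack at (325,207). In the top view the stop button is at (333,282) with its wings lying roughly along the image columns, and the start button is at (405,266). Next I measure them.

```bash
cat > h.py <<'E'
import numpy as np,cv2
def ray(r,u,v):
    K=r["camera_matrix"];E=r["extrinsics"]
    d=np.array([(u-K[0,2])/K[0,0],-(v-K[1,2])/K[1,1],-1.0])
    return E[:3,3],E[:3,:3]@d
def onplane(r,u,v,z):
    o,d=ray(r,u,v);return o+d*(z-o[2])/d[2]
def zpt(r,u,v):
    o,d=ray(r,u,v);return o+d*r["z_map"][int(round(v)),int(round(u))]
def tri(rs):
    A=np.zeros((3,3));b=np.zeros(3)
    for o,d in rs:
        d=d/np.linalg.norm(d);P=np.eye(3)-np.outer(d,d);A+=P;b+=P@o
    x=np.linalg.solve(A,b)
    return x,[np.linalg.norm((np.eye(3)-np.outer(d,d)/(d@d))@(x-o)) for o,d in rs]
def cloud(r):
    z=r["z_map"];v,u=np.mgrid[:z.shape[0],:z.shape[1]]
    K=r["camera_matrix"];E=r["extrinsics"]
    p=np.stack([(u-K[0,2])/K[0,0]*z,-(v-K[1,2])/K[1,1]*z,-z],-1)
    return p@E[:3,:3].T+E[:3,3]
E
python3 - <<'E'
from h import *
t=dict(np.load("top0.npz"));s=dict(np.load("scene0.npz"))
c=cv2.resize(t["color"][220:330,280:460],None,fx=4,fy=4,interpolation=cv2.INTER_CUBIC);cv2.imwrite("pics/tc.png",c)
c=cv2.resize(s["color"][140:200,140:300],None,fx=5,fy=5,interpolation=cv2.INTER_CUBIC);cv2.imwrite("pics/sc.png",c)
# dark blobs
for n,r,box in(("top",t,(240,305,305,425)),("scene",s,(152,185,165,275))):
    m=np.zeros((420,560),np.uint8);a=box
    m[a[0]:a[1],a[2]:a[3]]=(r["color"].max(2)[a[0]:a[1],a[2]:a[3]]<70)
    k,l,st,ce=cv2.connectedComponentsWithStats(m)
    for i in range(1,k):
        if st[i,4]>20:print(n,st[i],ce[i],zpt(r,*ce[i]).round(4),onplane(r,*ce[i],0.105).round(4))
# deck corner: white mask rect in top
P=cloud(t);m=((abs(P[...,2]-.075)<.006)&(t["color"].min(2)>150)).astype(np.uint8)
k,l,st,ce=cv2.connectedComponentsWithStats(m);i=1+np.argmax(st[1:,4]);print(st[i])
ys,xs=np.where(l==i);q=np.array([onplane(t,u,v,.075) for u,v in zip(xs,ys)])[:,:2]
rc=cv2.minAreaRect((q*1000).astype(np.float32));print(rc,cv2.boxPoints(rc))
E
```

```text
top [305 240  57  13 316] [326.5664557  244.30063291] [ 0.563  -0.0377  0.0853] [ 0.5607 -0.0359  0.105 ]
top [399 259  15  14 165] [405.67878788 265.84242424] [ 0.5163 -0.2125  0.1001] [ 0.516  -0.2113  0.105 ]
top [315 274  36  16 277] [332.25270758 281.55956679] [ 0.4781 -0.0482  0.1108] [ 0.4783 -0.0487  0.105 ]
top [361 278  20  15  98] [370.5        286.04081633] [ 0.4711 -0.1381  0.0759] [ 0.4701 -0.1329  0.105 ]
scene [165 152   7   4  22] [168.         153.22727273] [ 0.3393 -0.3741 -0.0016] [ 0.4854 -0.2833  0.105 ]
scene [239 159  29  12 188] [253.06914894 164.64893617] [ 0.4897 -0.0455  0.1126] [ 0.4792 -0.0493  0.105 ]
scene [182 163  13   9  88] [187.67045455 167.29545455] [ 0.521  -0.2122  0.0963] [ 0.5323 -0.2058  0.105 ]
[ 292  241  155   78 5860]
((487.1105651855469, -134.6702880859375), (109.56451416015625, 337.77850341796875), 13.252272605895996) [[ 395.07114    17.16325 ]
 [ 472.5031   -311.6203  ]
 [ 579.15     -286.5038  ]
 [ 501.71802    42.279724]]
```

```bash
echo
```

```text
(no output)
```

View pics/tc.png

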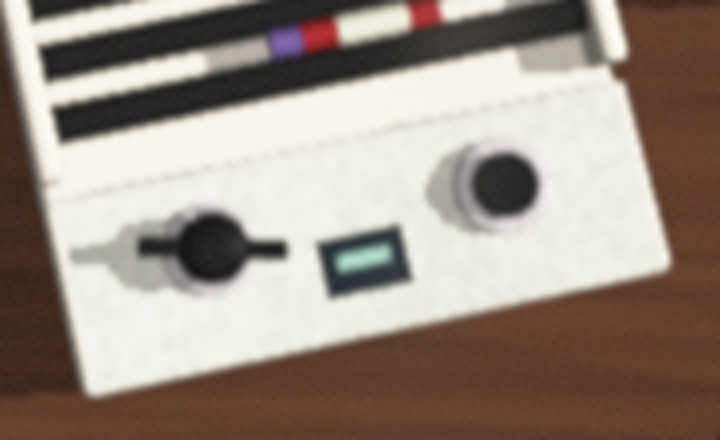

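View pics/sc.png

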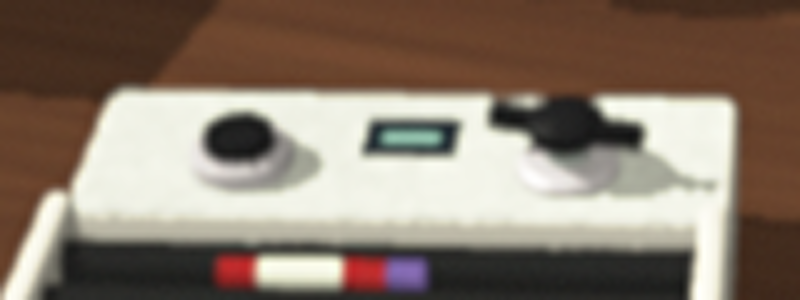

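The deck rectangle measures 110 x 338 mm at 13.3° yaw, which matches the description. It predicts the stop axis at (477,-50) mm, and the two cameras' rays give (478,-49) and (479,-49). I'll now shut the gripper and look from above the button with the wrist camera.

```bash
cat > go1.py <<'E'
from rig import bot
from h import *
bot.gripper_to(0.0)
for ps in(90,-90):
    a=np.radians(ps)/2;q=[np.cos(a),np.sin(a),0,0]
    print(ps,[None if (j:=bot.inverse_kinematics(p,q)) is None else np.round(j,2).tolist() for p in([.478,-.07,.30],[.478,-.049,.18],[.515,-.086,.165],[.48,-.086,.165])])
E
python3 go1.py
```

```text
90 [[0.39, 0.32, -0.43, 2.13, 0.2, 0.73, -0.16], [0.24, 0.51, -0.3, 2.23, 0.35, 0.44, -0.34], [0.3, 0.57, -0.3, 2.15, 0.36, 0.47, -0.28], [0.3, 0.54, -0.28, 2.23, 0.36, 0.42, -0.28]]
-90 [[-0.25, 0.31, 0.38, 2.16, -0.18, 0.7, -2.9], [-0.31, 0.54, 0.43, 2.26, -0.52, 0.44, -2.6], [-0.24, 0.6, 0.43, 2.18, -0.55, 0.47, -2.51], [-0.22, 0.57, 0.42, 2.25, -0.56, 0.42, -2.49]]
```

```bash
python3 - <<'E'
from rig import bot
from h import *
a=np.radians(90)/2;q=[np.cos(a),np.sin(a),0,0]
bot.goto([.47,-.10,.30],q)
for i,(x,y) in enumerate([(.53,-.10),(.45,-.13)]):
    bot.line_to([x,y,.30])
    bot.pause(.2)
    r=bot.read_camera("wrist");cv2.imwrite(f"pics/w{i+1}.png",r["color"]);np.savez(f"w{i+1}.npz",**r)
o=bot.observe();print(o["time_s"],o["ee_pos"],o["tool_rot"],o["ft_force"])
E
```

```text
4.9667 [ 0.45092581 -0.12958419  0.30004621] [7.06740358e-01 7.07472902e-01 3.72052545e-04 1.45930469e-04] [ 0.48189213 -0.02440497 -0.18562038]
```

View pics/w1.png

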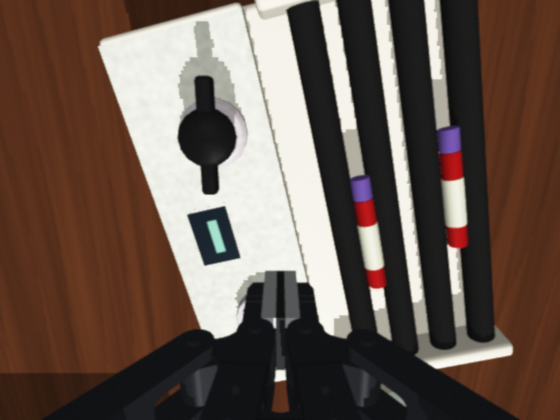

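View pics/w2.png

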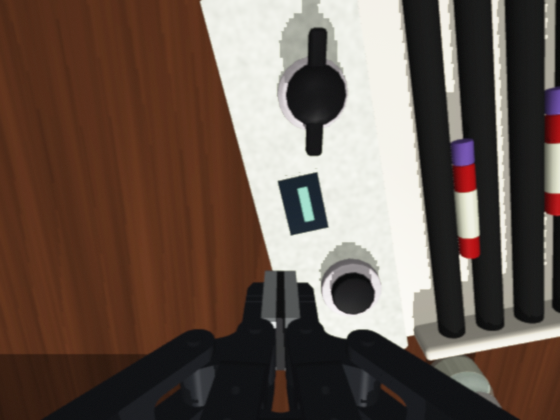

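Both wrist views show the button clearly. Its cap is at (208,136) in w1 with wing ends at (204,77) and (210,193), and at (316,94) in w2 with ends at (318,28) and (313,155). I'll use a mask to refine these.

```bash
cat > meas.py <<'E'
from h import *
def blob(r,c):
    m=(r["color"].max(2)<60).astype(np.uint8)
    k,l,st,ce=cv2.connectedComponentsWithStats(m);b=(l==l[c[1],c[0]]).astype(np.uint8)
    core=cv2.morphologyEx(b,cv2.MORPH_OPEN,cv2.getStructuringElement(cv2.MORPH_ELLIPSE,(29,29)))
    M=cv2.moments(core,True);cc=(M['m10']/M['m00'],M['m01']/M['m00'])
    w=b&~cv2.dilate(core,np.ones((9,9),np.uint8))
    k,l,st,ce=cv2.connectedComponentsWithStats(w)
    ix=sorted([i for i in range(1,k) if st[i,4]>30],key=lambda i:ce[i][1])
    return cc,np.sqrt(M['m00']/np.pi),[ce[i] for i in ix],[st[i] for i in ix]
if __name__=="__main__":
    D=[]
    for n,c in(("w1",(208,136)),("w2",(316,94))):
        r=dict(np.load(n+".npz"));cc,R,w,st=blob(r,c);D.append((r,cc,w))
        print(n,np.round(cc,1),R,np.round(w,1).tolist(),[s[:4].tolist() for s in st])
        print(" cap depth pt",zpt(r,*cc).round(4),"plane.105",onplane(r,*cc,.105).round(4))
        a,b=[onplane(r,*x,.104) for x in w];d=a-b;print(" wings",a.round(4),b.round(4),"mid",((a+b)/2).round(4),"ang from +y to +x deg",np.degrees(np.arctan2(d[0],d[1])))
        print(" ends depth",[zpt(r,*x).round(4) for x in w], "deck",zpt(r,cc[0]-60 if n=="w1" else cc[0]-40,cc[1]+20).round(4))
    print("tri cap",tri([ray(r,*cc) for r,cc,w in D]))
    for i in(0,1):print("tri wing",i,tri([ray(r,*w[i]) for r,cc,w in D]))
E
python3 meas.py
```

```text
w1 [206.6 136.4] 28.80683726619676 [[204.0, 89.1], [209.7, 181.8]] [[195, 76, 19, 27], [202, 171, 16, 23]]
 cap depth pt [ 0.4769 -0.0484  0.1125] plane.105 [ 0.4754 -0.0494  0.105 ]
 wings [ 0.4756 -0.0174  0.104 ] [ 0.4753 -0.0829  0.104 ] mid [ 0.4755 -0.0502  0.104 ] ang from +y to +x deg 0.25884916613718095
 ends depth [array([ 0.4764, -0.0174,  0.1081]), array([ 0.4759, -0.0822,  0.1067])] deck [ 0.4197 -0.0692  0.0749]
w2 [315.5  93.9] 30.098337762724842 [[317.1, 43.2], [313.7, 142.0]] [[308, 28, 19, 31], [306, 130, 16, 25]]
 cap depth pt [ 0.4744 -0.0496  0.1118] plane.105 [ 0.475  -0.0497  0.105 ]
 wings [ 0.4751 -0.0178  0.104 ] [ 0.4749 -0.0827  0.104 ] mid [ 0.475  -0.0503  0.104 ] ang from +y to +x deg 0.17464321785411233
 ends depth [array([ 0.4747, -0.0183,  0.1084]), array([ 0.4745, -0.0821,  0.1086])] deck [ 0.4471 -0.0652  0.074 ]
tri cap (array([ 0.47515267, -0.0496613 ,  0.1034931 ]), [np.float64(8.90074790016037e-05), np.float64(8.900747900155116e-05)])
tri wing 0 (array([ 0.4752445 , -0.01751673,  0.10197752]), [np.float64(0.00010360446178788658), np.float64(0.00010360446178789194)])
tri wing 1 (array([ 0.47505398, -0.08302078,  0.10298607]), [np.float64(0.00017789177034702202), np.float64(0.00017789177034706723)])
```

The axis comes out at (0.476,-0.050) with the cap top at about z 0.1125 (0.113 expected), and the wings lie along world y. I'll press it straight in with force stops.

```bash
python3 - <<'E'
from rig import bot
from h import *
X,Y=.4758,-.0497
def st(t):
    o=bot.observe();print(t,round(o["time_s"],2),np.round(o["ee_pos"],4),np.round(o["ft_force"],2),np.round(o["opening"],3))
bot.line_to([X,Y,.30]);bot.line_to([X,Y,.198]);st("above")
h=bot.line_to([X,Y,.174],feed=.015,f_stop=1.5);st(f"contact {h}")
z0=bot.observe()["ee_pos"][2]
if h and .180<z0<.190:
    h=bot.line_to([X,Y,z0-.0085],feed=.012,f_stop=10);st(f"pressed {h}")
    bot.line_to([X,Y,.20],feed=.05);st("up")
    bot.pause(.5)
E
```

```text
above 6.51 [ 0.4762 -0.05    0.1984] [ 0.01 -1.3   0.69] -0.0
contact True 7.46 [ 0.4758 -0.0497  0.1841] [ 0.02 -0.62  3.03] -0.005
pressed True 8.04 [ 0.4759 -0.0496  0.1776] [-0.62 -0.55  7.39] 0.0
up 8.64 [ 0.4757 -0.0498  0.2001] [ 0.08 -0.6   0.01] 0.002
```

Contact came at about tip z 0.111 to 0.113, and the press stopped on force at 0.1046, which is about the end stop. Next I check by camera that it latched.

```bash
python3 - <<'E'
from rig import bot
from meas import *
bot.line_to([.45,-.13,.30]);bot.pause(.2)
r=bot.read_camera("wrist");cv2.imwrite("pics/w3.png",r["color"]);np.savez("w3.npz",**r)
cc,R,w,s=blob(r,(316,94));r0=dict(np.load("w2.npz"))
print(cc,R,np.round(w,1).tolist(),zpt(r,*cc))
a,b=[onplane(r,*x,.0975) for x in w];d=a-b;print(a,b,np.degrees(np.arctan2(d[0],d[1])))
P=cloud(r);P0=cloud(r0);u,v=int(cc[0]),int(cc[1])
print("top z now/before",np.median(P[v-4:v+5,u-4:u+5,2]),np.median(P0[v-4:v+5,u-4:u+5,2]),np.median(P[v+50:v+90,u-50:u-40,2]),np.median(P0[v+50:v+90,u-50:u-40,2]))
print("wing z",[ (np.median(P[int(y)-3:int(y)+4,int(x)-2:int(x)+3,2]),np.median(P0[int(y)-3:int(y)+4,int(x)-2:int(x)+3,2])) for x,y in w])
E
```

```text
(317.2951785057048, 93.9274935590725) 29.408297481516325 [[318.9, 44.5], [315.4, 141.1]] [ 0.47437842 -0.04949447  0.10563076]
[ 0.47514172 -0.01780441  0.0975    ] [ 0.47486763 -0.08261995  0.0975    ] 0.24228867043622637
top z now/before 0.10608121258274222 0.11231664799406615 0.07472738451226771 0.07466602295133243
wing z [(np.float64(0.10218526235554992), np.float64(0.10820073954369314)), (np.float64(0.10212106948818622), np.float64(0.1082251435077406))]
```

View pics/w3.png

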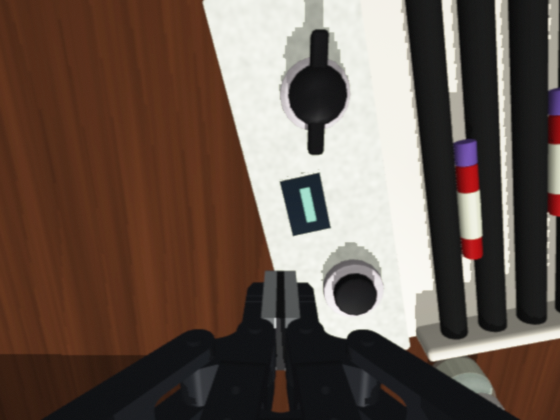

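The cap and wings sit 6.2 mm lower than before, so the button has latched, and it is not turned. Next I push the -y wing toward -x (clockwise), with the finger's inner edge outside the cap.

```bash
cat > tw.py <<'E'
from rig import bot
from meas import *
Y=-.087
def st(t):
    o=bot.observe();print(t,round(o["time_s"],2),np.round(o["ee_pos"],4),np.round(o["ft_force"],2))
def look(n):
    r=bot.read_camera("wrist");cv2.imwrite(f"pics/{n}.png",r["color"]);np.savez(n+".npz",**r)
    P=cloud(r);d=np.hypot(P[...,0]-.475,P[...,1]+.0497)<.006
    z=P[...,2][d&(P[...,2]<.12)];print(n,"cap z",np.median(z) if z.size else None,z.size)
E
python3 - <<'E'
from tw import *
bot.line_to([.508,Y,.30]);bot.line_to([.508,Y,.19]);
h=bot.line_to([.508,Y,.165],feed=.06,f_stop=4);st(f"down {h}");look("t0")
if not h:
    h=bot.line_to([.482,Y,.165],feed=.03,f_stop=10);st(f"push {h}");look("t1")
E
```

```text
down False 12.5 [ 0.5079 -0.0869  0.1646] [-0.93  0.37 -1.2 ]
t0 cap z 0.10608985864898035 759
push False 13.57 [ 0.4822 -0.0869  0.1651] [ 1.72 -0.86  0.24]
t1 cap z 0.10625761596236363 759
```

View pics/t1.png

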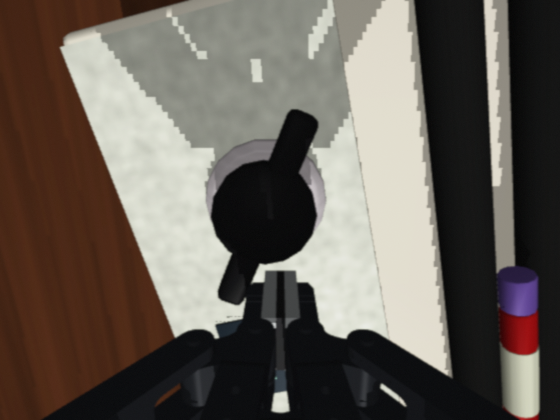

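The wing is being pushed clockwise, now about 22° to 25°, and the cap is still latched. I'll continue in small steps until it springs out.

```bash
python3 - <<'E'
from tw import *
x=.482
for i in range(5):
    x-=.003
    h=bot.line_to([x,Y,.165],feed=.02,f_stop=10);bot.pause(.1);st(f"push {x:.3f} {h}")
    r=bot.read_camera("wrist");P=cloud(r);d=(np.hypot(P[...,0]-.475,P[...,1]+.0497)<.006)&(P[...,2]<.12)
    z=np.median(P[...,2][d]);print(z)
    if h or z>.1105:break
look("t2")
E
```

```text
push 0.479 False 14.02 [ 0.4785 -0.087   0.1649] [1.47 0.43 0.6 ]
0.11232725662584656
t2 cap z 0.11231259624535748 827
```

View pics/t2.png

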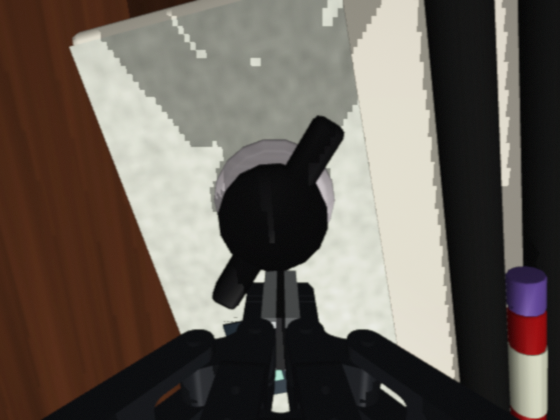

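The cap is back at 0.1123, so it has sprung out. The wings are turned about 30°. I'll retract along the same line, lift off and check.

```bash
python3 - <<'E'
from tw import *
bot.pause(.2)
bot.line_to([.512,Y,.165],feed=.04);st("back");bot.line_to([.512,Y,.25]);bot.line_to([.45,-.13,.30]);bot.pause(.4);st("view")
look("e1");r=dict(np.load("e1.npz"))
cc,R,w,s=blob(r,(316,94));a,b=[onplane(r,*x,.104) for x in w];d=a-b;print(a,b,"deg",np.degrees(np.arctan2(d[0],d[1])))
P=cloud(r);P0=cloud(dict(np.load("w2.npz")));print("start z",[np.median(p[290:298,348:358,2]) for p in(P,P0)])
t=bot.read_camera("top");t0=np.load("top0.npz")["color"];df=cv2.absdiff(t["color"],t0).max(2);cv2.imwrite("pics/e_top.png",t["color"])
s=bot.read_camera("scene");cv2.imwrite("pics/e_scene.png",s["color"])
sd=cv2.absdiff(s["color"],np.load("scene0.npz")["color"]).max(2)
for n,b in(("jar",(185,230,85,125)),("rack",(170,245,300,350)),("tubes",(185,225,150,280)),):print("scene diff",n,np.percentile(sd[b[0]:b[1],b[2]:b[3]],[50,95,100]))
E
```

```text
back 15.29 [ 0.5116 -0.087   0.1649] [0.9  0.16 0.69]
view 17.16 [ 0.4502 -0.1297  0.2998] [ 0.56  0.64 -0.26]
e1 cap z 0.1123338995530794 266
[ 0.47505273 -0.01777829  0.104     ] [ 0.47483348 -0.08282619  0.104     ] deg 0.19311506601810716
start z [np.float64(0.09635200151448262), np.float64(0.09634336095811066)]
scene diff jar [1. 2. 4.]
scene diff rack [ 1. 21. 84.]
scene diff tubes [1. 3. 5.]
```

View pics/e1.png

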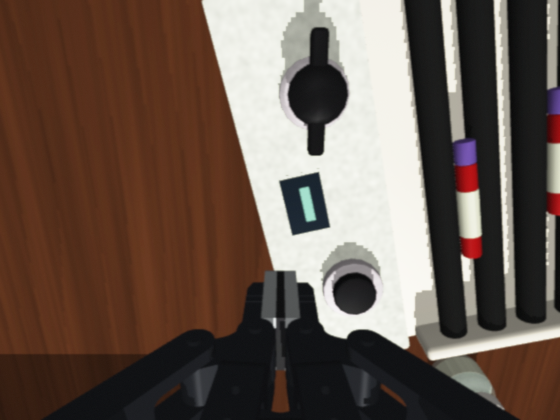

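View pics/e_scene.png

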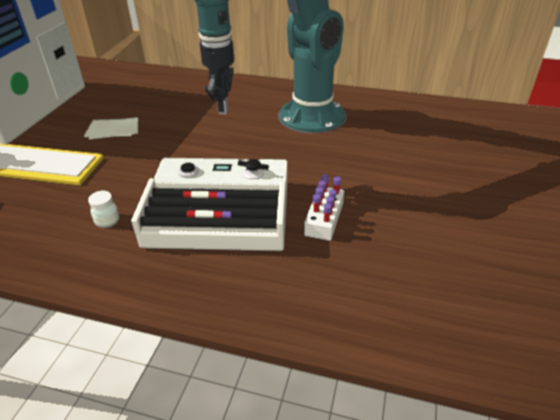

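The button is out and turned back, and everything else stands where it was. The rack's image difference comes from the arm's shadow at its edge.

```bash
python3 - <<'E'
from rig import bot
print(bot.hand_in())
E
```

```text
the job is handed in; nothing more can be done
None
```

I did the stop-button check and handed the job in at about 17 s of the 48 s allowed; no verdict is reported.

- **Press:** With the gripper shut, I pressed the button straight in until the force reading stopped the move at about 7 N. After I let go, the cap stayed 6.2 mm lower, so it had latched.
- **Twist:** I pushed the wing on the -y side clockwise in small steps. At about 30° the cap sprang back up to 0.1123 m, the height it had before pressing. I then backed off along the same line and lifted away.

**Last checks:**
- **Stop button:** It is fully out and its wings are within 0.1° of where they rested.
- **Start button:** Its top is at the same height as before.
- **Tubes and jar:** The scene camera shows no change.
- **Rack:** It is at the same pixels, but its image patch differed at the edge. I put that down to the arm's shadow.
- **Arm:** It is clear of everything.

One measurement disagreed slightly. The top and scene cameras put the button axis 2 to 3 mm farther out in x than the wrist camera did. I used a value close to the wrist camera's.

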